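Free the jar from the ratchet holder

TASK

The white screw-top jar is shut in the ratchet holder. With the fingertips, press the black release paddle on the sliding jaw all the way down and, keeping it down, push the jaw back along its bar, away from the jar, until it is fully home at the end stop; then let the paddle spring up. Leave the jar standing where it is, do not pick anything up, and do not disturb the things around the holder.

Things in the scene. Friction and masses are not known exactly. Their poses are not given: they have to be found in the camera images.
- holder: aluminium ratchet jar holder, fixed to the worktop: base plate 280 x 90 x 8 mm. Origin on the worktop, z up, x along the bar from the fixed fence (inner face x = -138 mm, 68 mm tall) to the end stop (block at x = 112 to 126 mm, 52 mm tall). The jar stands on the base between fence and sliding jaw; the dark toothed bar (26 mm wide, top 36 mm up) carries the jaw
- jaw (a joint): travel of the sliding jaw along holder +x, m: 0 = closed at the jar, 0.080 = fully home at the end stop; starts at 0 to 0.003. Its face plate is 80 mm wide, 70 mm tall, at holder x = -71 to -61 mm at jaw 0. A ratchet blocks +x travel unless the paddle is pressed over 5 mm; released, it slides with 2 to 4 N and stays where it is left
- push_lug (a point): middle of the top edge (88 mm above the worktop) of the upright push lug on the jaw, on the face that looks at paddle and jar. Lug: 62 mm wide across the bar, 10 mm thick, 26 mm above the raised paddle; pushing this face to holder +x moves the jaw. From it to the jaw's face plate are 76 mm of free room for fingers, open above and at the sides, the paddle below
- paddle (a joint): how far the release paddle is pressed down into the sliding jaw, m: 0 = up (ratchet locked), more than 0.005 = released, 0.008 = fully down. A spring raises it when let go: 2.5 N at the top, 6 N fully down. It rides along with the jaw; while it is down the jaw slides freely both ways, so a fingertip moving on it drags the jaw along by friction
- paddle_top (a point): centre of the top face of the black ribbed release paddle, 50 mm long along the bar, 44 mm wide; 62 mm above the worktop when up, 54 mm when fully down; axes parallel to the holder's. It lies 30 mm from the push lug's face, towards the jar. Straight vertical press, it does not tilt
- jar: white plastic screw-top jar, 64 mm across, 82 mm tall, about 0.25 kg, loose on the holder's base plate (8 mm up) between fence and jaw; origin at the centre of its underside, z up
- lab_bottle: small clear bottle with a blue screw cap, 57 mm across, 118 mm tall; bystander beside the holder; origin at the centre of its underside
- blue_cap: spare ribbed screw cap lying flat, 46 mm across, 26 mm tall; bystander; origin under its centre
- big_cap: larger spare ribbed screw cap lying flat, 62 mm across, 26 mm tall; bystander; origin under its centre
- rubber_puck: black rubber stopper, 43 mm across, 27 mm tall; bystander; origin under its centre
- marker: felt marker lying on the worktop, 130 mm long, 22 mm thick; bystander past the end-stop end of the bar; origin under its centre
Mind the look-alikes: they are no part of the job. Leave any green look-alike of the jar alone.

How it is judged:
By the outcome, as a careful person would: the job done as asked, in the order asked, and still so for the second after the job is handed in, with the robot touching nothing.
It also fails if it takes over 32 s, if anything falls off the work surface, if the arm or the gripper's body presses on something with over 40 N, if the wrist force passes 120 N, or if a joint passes its speed limit or range.

ROBOT

A 6-joint arm with a two-finger parallel gripper is mounted at the origin on a cart in front of the work surface, level with it; the furniture and walls round the work are solid. World frame = base frame: x ahead of the robot, y to its left, z up, the work surface at z = 0. Lengths are in m, angles in degrees, forces in N, time in s.
With the tool pointing down it reaches from about 0.3 to 0.75 m from the base axis. Payload 8.5 kg.
Tool frame: the origin (TCP) lies on the centre line of the jaws, within the pads' length; the fingertips stand tips_ahead ahead of it and the grasp point (between the pads) lies 3 mm ahead of it (tips_ahead is the distance from the TCP to the fingertips, in m); z points along the fingers, y is the line along which they close (so a half turn about z gives the same grasp; the last joint's range is limited). The gripper opens to 85 mm and grips with 20 to 120 N. Pads are 22 mm wide; open, the fingers measure 114 mm over their backs; the gripper's body (76 mm by 85 mm) begins 54 mm behind the grasp point. The pads swing forward as they close: fully open they stand 13 mm farther back than shut.
Start: joints at [-89.513, 21.807, 74.336, -0, 83.858, -12.336], TCP at [0.122, -0.536, 0.253] pointing down, gripper open.
Joint ranges: [-178.18, 178.18], [-50.72, 133.34], [12.68, 142.11], [-81.47, 261.47], [9.98, 163.14], [-165.26, 165.26]. Speed limits (degrees/s): [136.94, 136.94, 180, 180, 180, 180].

INTERFACE

Orientations are given as a 3x3 rotation matrix whose columns are the frame's x, y, z axes.
In Python, from rig import observe, get_image, close_job, tips_ahead gives the robot as it stands.
- The arm moves only by the tool jog_arm, called after "Emit:" in YAML: its name, and indented under it one key for each argument. Schema: {"type":"object","properties":{"rows":{"type":"string"},"grip_force":{"type":"number"},"only":{"type":"string"},"quiet":{"type":"boolean"},"lines":{"type":"string"}},"required":["rows"],"additionalProperties":false}. rows is a string of 1 to 10 rows, parted by a bar, with the numbers parted by commas; each row has 5 numbers: dx, dy, dz in shares of the most that a row can go, 1 being 50 mm, then a turn about the tool's z in fractions of the full range, 1 being 180 degrees, then the finger opening in m; each row shifts and turns the commanded pose from where the row before left it, along the tool's axes as they then stand; what a row does not reach is not made up. A row lasts 1/10 s, in which the tool goes at most 0.05 m and 8.59 degrees, less where a joint would pass 70% of its speed; a pose out of reach is approached as far as the arm can. The fingers move at their own pace and stop on an object; grip_force is the grip in N (left out, the last holds). Time passes only in rows, so rows that do not move let the fingers close. The tool returns the time, the measured TCP pose, the force, the opening and the grip force at its end. only (a regular expression) keeps the lines of the reply that match it, lines (a string "A,B") keeps lines A to B, and quiet returns only ok. A shift or turn number past 1, either way, is cut back to 1. Input that does not fit is refused with a message, and nothing moves.
- observe(): the state, without advancing time (a new reading comes with each control period).
- get_image(name): name is "scene" or "top" or "wrist"; returns a dict with "pixels" (480x640x3 uint8, red, green, blue), "depth" (480x640 float32, m along the optical axis (not along the pixel's ray), 0 where there is no reading), "K" (3x3 intrinsics, pixels), "distortion" ([k1, k2, p1, p2, k3] as OpenCV has them; the pictures are not rectified), "extrinsics" (4x4, takes a point from world to camera coordinates). Camera axes: x right, y down, z forward; pixel columns grow to the right and rows downward; lengths in m; the calibration is good to about 2 mm. A picture is of the moment at which its call begins.
- close_job(): hands the job in; it is judged then, once.
The state is a dict: "time_s": time; "q": joint angles; "qvel": joint speeds; "joint_efforts": joint torques, N m; "position": TCP position; "tool_rot": TCP orientation; "ft_force": force on the tool from outside, world axes, zero at the start; "wrist_torque": the same for the moment, N m; "grip_width": finger opening in m; "gripper_force": force on a finger pad.
Only numpy, scipy, OpenCV 4.12 (cv2) and the standard library are available. Lean on these libraries where they do the work, as an engineer would, in place of code of your own. Each camera call takes 0.05 s, during which the arm holds its last target. There are 200 camera calls.

## Working session

There is one attempt and no reset: what is moved stays moved. The work goes in short steps, Python scripts to look and compute and a tool call to move; the robot and the scene stay as the last step left them, time stands still between calls to the robot, and variables do not carry over. Pictures are saved under pics/ and viewed, at most 10 in all, crops included, and the job is handed in when it is done.

```bash
mkdir -p pics
```

Run:
```python
from rig import *
import cv2,numpy as np
print(tips_ahead if not callable(tips_ahead) else tips_ahead()); s=observe(); print(s)
for n in("scene","top"):
    d=get_image(n); cv2.imwrite(f"pics/{n}0.png",d["pixels"][:,:,::-1]); np.savez(f"{n}0.npz",**d)
    print(n,d["K"],d["distortion"],d["extrinsics"])
```

```text
0.022
{'time_s': 0.0, 'q': array([-8.95124685e+01,  2.18420762e+01,  7.43848151e+01, -4.15403472e-04,
        8.38574657e+01, -1.23358450e+01]), 'qvel': array([ 0.00927322,  0.0772099 ,  0.00782511, -0.01938052, -0.03714045,
       -0.01089067]), 'joint_efforts': array([ 7.89360929e-04, -4.48458266e+01, -2.31273115e+01, -1.52611865e-04,
        4.90464314e-03,  4.57821864e-05]), 'position': array([ 0.12206368, -0.53602022,  0.25270121]), 'tool_rot': array([[ 9.75058712e-01,  2.21947084e-01, -1.97360283e-05],
       [ 2.21946872e-01, -9.75057649e-01,  1.47219271e-03],
       [ 3.07505114e-04, -1.43985468e-03, -9.99998916e-01]]), 'ft_force': array([ 0.13747844, -0.1655887 ,  0.18959392]), 'wrist_torque': array([-0.00323279,  0.00305552,  0.01159791]), 'gripper_force': 0.0, 'grip_width': 0.08529720793935915}
scene [[460.50278296   0.         314.16641638]
 [  0.         460.50278296 236.53569104]
 [  0.           0.           1.        ]] [-0.06103143  0.          0.          0.          0.        ] [[ 0.87483011 -0.48442107 -0.00291661 -0.48373584]
 [-0.2644624  -0.47253868 -0.84069426  0.23214271]
 [ 0.40587181  0.73623598 -0.54150223  0.63641203]
 [ 0.          0.          0.          1.        ]]
top [[501.50869891   0.         318.56570924]
 [  0.         501.50869891 233.60812867]
 [  0.           0.           1.        ]] [0.04708948 0.         0.         0.         0.        ] [[-0.03817587 -0.99924877  0.00667088  0.02664295]
 [-0.97050704  0.03548596 -0.2384467   0.57668649]
 [ 0.23803085 -0.01557705 -0.97113267  0.87043369]
 [ 0.          0.          0.          1.        ]]
```

View pics/top0.png

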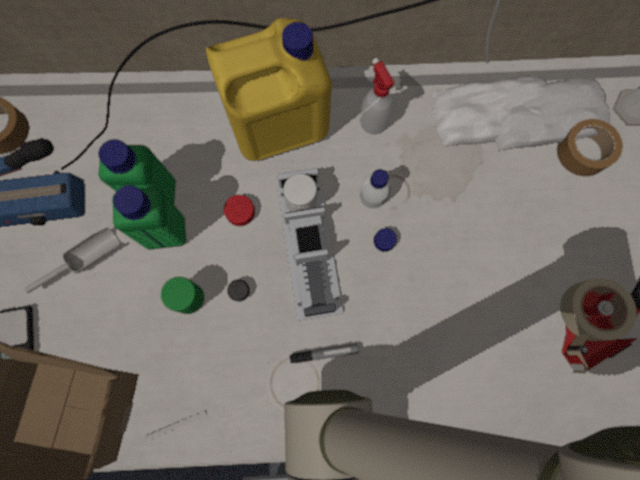

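View pics/scene0.png

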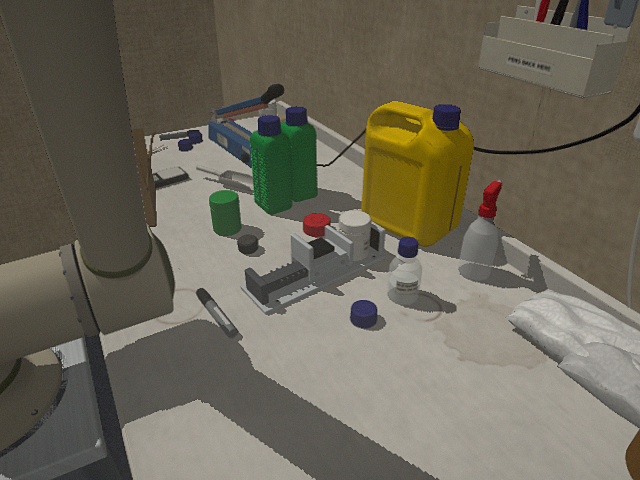

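The top view shows the jar at (300,190), the black paddle at about (309,238), the lug just below it, the end stop at about (320,312) and the marker at (325,352). In the scene view the paddle is at about (320,246). Next I'll deproject both views with depth.

Create h.py:
```python
import numpy as np,cv2
def cloud(d):
    K,D,E=d["K"],d["distortion"],d["extrinsics"]
    v,u=np.mgrid[:480,:640]; p=np.stack([u,v],-1).reshape(-1,1,2).astype(float)
    n=cv2.undistortPoints(p,K,D).reshape(480,640,2); z=d["depth"][...,None]
    c=np.concatenate([n*z,z],-1); return (c-E[:3,3])@E[:3,:3]
def proj(d,P):
    E=d["extrinsics"]; return cv2.projectPoints(np.atleast_2d(P).astype(float),cv2.Rodrigues(E[:3,:3])[0],E[:3,3],d["K"],d["distortion"])[0].reshape(-1,2)
```

Run:
```python
from h import *
t=np.load("top0.npz"); s=np.load("scene0.npz")
for n,d,box in(("top",t,(270,160,350,330)),("scene",s,(235,205,395,315))):
    c=cloud(d); x0,y0,x1,y1=box; C=c[y0:y1,x0:x1].reshape(-1,3); I=d["pixels"][y0:y1,x0:x1].reshape(-1,3).max(1)
    ok=d["depth"][y0:y1,x0:x1].ravel()>0; C,I=C[ok],I[ok]
    print(n)
    m=(I<45)&(abs(C[:,2]-.062)<.006); print("paddle",m.sum(),C[m].mean(0),np.median(C[m],0),cv2.minAreaRect((C[m][:,:2]*1000).astype(np.float32)))
    m=abs(C[:,2]-.088)<.005; print("z88",m.sum(),C[m].mean(0))
    for a,b in((.078,.084),(.084,.095),(.066,.074),(.046,.058),(.004,.012)):
        m=(C[:,2]>a)&(C[:,2]<b); 
        if m.sum()>5: print(a,b,m.sum(),np.median(C[m],0),cv2.minAreaRect((C[m][:,:2]*1000).astype(np.float32)))
    im=d["pixels"][y0:y1,x0:x1,::-1]; k=600//max(im.shape[:2]); cv2.imwrite(f"pics/{n}c.png",cv2.resize(im,None,fx=k,fy=k,interpolation=cv2.INTER_CUBIC)); print(k)
```

```text
top
paddle 505 [0.57168751 0.02451309 0.06198566] [0.57028228 0.02448675 0.06207513] ((620.4058837890625, 31.201274871826172), (146.92578125, 62.90049743652344), 5.849019527435303)
z88 994 [0.63595295 0.03418563 0.08931661]
0.078 0.084 59 [0.63033816 0.03430387 0.08070608] ((596.3729248046875, 28.705032348632812), (132.39674377441406, 62.27244186401367), 7.614486217498779)
0.084 0.095 1008 [0.65387777 0.0350117  0.08965162] ((610.488037109375, 30.872451782226562), (161.69747924804688, 61.03062438964844), 7.581323623657227)
0.066 0.074 424 [0.62584057 0.03428578 0.06862388] ((618.001220703125, 31.621917724609375), (176.22633361816406, 78.51931762695312), 7.427512168884277)
0.046 0.058 564 [0.55046987 0.01880812 0.05102498] ((564.008544921875, 24.853973388671875), (264.82598876953125, 77.8743896484375), 7.050379753112793)
0.004 0.012 2456 [0.51364458 0.02601214 0.00785001] ((578.8397827148438, 22.459457397460938), (153.71224975585938, 344.33526611328125), 86.94448852539062)
3
scene
paddle 199 [0.59184915 0.01663561 0.06152872] [0.57953971 0.0144597  0.06225655] ((625.35400390625, 24.86
[... 183 characters left out ...]
7265625, 21.119735717773438), (242.51858520507812, 60.38670349121094), 1.9558712244033813)
0.084 0.095 630 [0.65266414 0.0281917  0.09037665] ((612.4601440429688, 28.71918296813965), (161.1407928466797, 62.15223693847656), 7.340643405914307)
0.066 0.074 464 [0.63186449 0.01742663 0.0693425 ] ((581.569580078125, 78.01823425292969), (235.59324645996094, 332.87310791015625), 52.73554611206055)
0.046 0.058 999 [0.61530324 0.01012571 0.05169795] ((591.8159790039062, 57.5823974609375), (275.2059020996094, 334.8374938964844), 64.96983337402344)
0.004 0.012 2060 [ 0.5339261  -0.00639271  0.00845387] ((586.4107666015625, 82.97581481933594), (373.84442138671875, 341.6071472167969), 52.9126091003418)
3
```

View pics/topc.png

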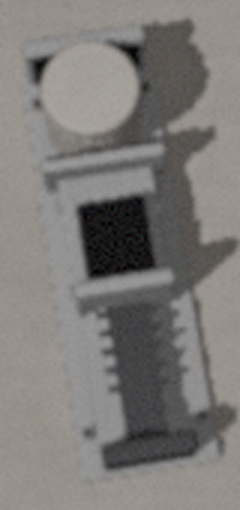

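View pics/scenec.png

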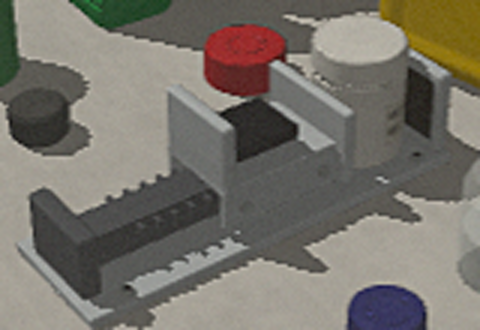

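The crops show the paddle's four corners clearly (top crop about (80,203), (145,196), (155,270), (90,278)), the lug behind it and the end stop. Now I'll fit the parts in the rotated holder frame, separately for each view.

Run:
```python
from h import *
th=np.radians(7.5); ex=-np.array([np.cos(th),np.sin(th)]); ey=np.array([-ex[1],ex[0]]); O=np.array([.57,.025])
for n in("top","scene"):
    d=np.load(n+"0.npz"); c=cloud(d); C=c.reshape(-1,3); I=d["pixels"].reshape(-1,3).max(1); ok=d["depth"].ravel()>0
    a=(C[:,:2]-O)@ex; b=(C[:,:2]-O)@ey; z=C[:,2]
    near=ok&(abs(a)<.2)&(abs(b)<.06)
    def st(nm,m): 
        if m.sum()>3: print(n,nm,m.sum(),"a",np.percentile(a[m],[1,50,99]).round(4),"b",np.percentile(b[m],[1,50,99]).round(4),"z",np.median(z[m]).round(4),
          "slope", np.degrees(np.polyfit(b[m],a[m],1)[0]).round(2))
    st("paddle",near&(I<55)&(abs(z-.062)<.004)&(abs(a)<.035)&(abs(b)<.03))
    st("lug",near&(abs(z-.088)<.004)&(a>.01)&(a<.08))
    st("plate",near&(abs(z-.070)<.003)&(a>-.07)&(a<-.03))
    st("stop",near&(abs(z-.052)<.003)&(a>.1)&(a<.2))
    st("jartop",near&(abs(z-.09)<.004)&(a<-.05))
    f=near&(abs(C[:,2]-.075)<.008)&(abs(a-.03)<.03); st("lugface",f)
    ctr=np.r_[O,.062]; print(n,"proj",proj(d,ctr))
```

```text
top paddle 519 a [-0.0231 -0.0002  0.0222] b [-0.0195  0.0007  0.0213] z 0.062 slope -0.29
top lug 180 a [0.0293 0.0346 0.0395] b [-0.0298 -0.      0.0292] z 0.0873 slope 0.75
top plate 182 a [-0.0669 -0.0513 -0.0467] b [-0.0374  0.0011  0.0379] z 0.0693 slope 0.46
top stop 216 a [0.1247 0.1316 0.1383] b [-0.0295 -0.0008  0.0276] z 0.0517 slope 1.01
top jartop 825 a [-0.1979 -0.0909 -0.0622] b [-0.0503 -0.0014  0.0279] z 0.09 slope 24.53
top lugface 55 a [0.033  0.0388 0.0396] b [-0.0305 -0.001   0.0292] z 0.0753 slope 0.99
top proj [[308.12436923 238.70068676]]
scene paddle 276 a [-0.0243 -0.0067  0.0183] b [-0.0173  0.0093  0.0249] z 0.0626 slope 11.57
scene lug 129 a [0.0277 0.0342 0.0376] b [-0.0275  0.0055  0.0318] z 0.0881 slope 0.31
scene plate 165 a [-0.0692 -0.0526 -0.048 ] b [-0.0365  0.0071  0.0417] z 0.0699 slope -0.35
scene stop 178 a [0.1241 0.1313 0.1373] b [-0.0275  0.0027  0.0302] z 0.0521 slope 0.24
scene jartop 476 a [-0.1989 -0.0906 -0.0634] b [-0.054   0.0047  0.0315] z 0.0909 slope 27.96
scene lugface 168 a [0.0288 0.0368 0.0385] b [-0.0264  0.0092  0.0334] z 0.0753 slope -2.73
scene proj [[315.5847186  245.96737961]]
```

Run:
```python
from h import *
from rig import observe
th=np.radians(7.1); ex=-np.array([np.cos(th),np.sin(th)]); ey=np.array([-ex[1],ex[0]]); O=np.array([.57,.025])
T=np.r_[O+.015*ex+.0005*ey,.20]; s=observe(); p=s["position"]
print("T",T,"tool",s["tool_rot"].T@(T-p))
for n in("top","scene"):
    d=np.load(n+"0.npz"); C=cloud(d)[d["depth"]>0]
    u=(T-p)[:2]; L=np.hypot(*u); u/=L
    t=(C[:,:2]-p[:2])@u; w=(C[:,:2]-p[:2])@[-u[1],u[0]]
    m=(C[:,2]>.09)&(t>-.1)&(t<L+.1)&(abs(w)<.15)&(np.hypot(C[:,0],C[:,1])>.3)
    for k in np.arange(-.1,L+.1,.05):
        q=m&(t>=k)&(t<k+.05)
        if q.sum()>5: print(n,k.round(2),q.sum(),"w",w[q].min().round(3),w[q].max().round(3),"zmax",C[q,2].max().round(3))
```

```text
T [0.55517682 0.02264981 0.2       ] tool [ 0.54630263 -0.44856434  0.05348568]
top 0.35 2139 w 0.064 0.129 zmax 0.672
top 0.4 4054 w 0.086 0.137 zmax 0.671
top 0.65 9 w -0.004 0.017 zmax 0.092
top 0.75 342 w -0.104 -0.044 zmax 0.095
top 0.8 48 w -0.095 -0.051 zmax 0.093
scene 0.3 875 w 0.107 0.125 zmax 0.511
scene 0.35 4108 w 0.1 0.129 zmax 0.509
scene 0.4 629 w 0.11 0.137 zmax 0.491
scene 0.75 309 w -0.106 -0.047 zmax 0.094
scene 0.8 30 w -0.101 -0.054 zmax 0.092
```

The rows are not in the units I measure in: shifts go in shares of 50 mm and turns go in shares of 180 degrees. I convert before sending: 0.03 m is 0.6, -0.025 m is -0.5.

Emit:
jog_arm:
  rows: "0.6,-0.5,0,0,0 | 0.6,-0.5,0,0,0 | 0.6,-0.5,0,0,0 | 0.6,-0.5,0,0,0 | 0.6,-0.5,0,0,0 | 0.6,-0.5,0,0,0 | 0.6,-0.5,0,0,0 | 0.6,-0.5,0,0,0 | 0.6,-0.5,0,0,0 | 0.6,-0.5,0,0,0"
  grip_force: 20

```text
time_s: 1.1
position: [0.3597, -0.2244, 0.2532]
tool_rot: [[0.975, 0.222, -0.0], [0.222, -0.975, 0.0], [-0.0, -0.0, -1.0]]
ft_force: [0.2, -1.7, 0.8]
grip_width: 0.0
gripper_force: 0.0
```

Emit:
jog_arm:
  rows: "0.6,-0.5,0,0,0 | 0.6,-0.5,0,0,0 | 0.6,-0.5,0,0,0 | 0.6,-0.5,0,0,0 | 0.6,-0.5,0,0,0 | 0.6,-0.5,0,0,0 | 0.6,-0.5,0,0,0 | 0.6,-0.5,0,0,0 | 0,0,0.4,0.0317,0 | 0,0,0,0,0"

```text
time_s: 2.1
position: [0.5479, 0.0233, 0.2308]
tool_rot: [[0.992, 0.125, -0.005], [0.125, -0.992, 0.001], [-0.005, -0.001, -1.0]]
ft_force: [0.4, -1.0, 0.5]
grip_width: -0.0002
gripper_force: 0.0
```

Create w.py:
```python
from h import *
from rig import observe
import rig
th=np.radians(7.1); ex=-np.array([np.cos(th),np.sin(th)]); ey=np.array([-ex[1],ex[0]]); O=np.array([.57,.025])
s=observe(); R=s["tool_rot"]; T=np.r_[O+.015*ex+.0005*ey,.11]
print(s["time_s"],"yaw",np.degrees(np.arctan2(R[1,0],R[0,0])),"to go",R.T@(T-s["position"]),"pos",s["position"],rig.tips_ahead,s["ft_force"],s["grip_width"])
```

```bash
python3 w.py
```

```text
2.1 yaw 7.160144644657159 to go [0.00774369 0.00173484 0.12072983] pos [0.54792918 0.02330788 0.23077129] 0.022 [ 0.42081489 -1.01922251  0.50405986] -0.00016040145355003435
```

Converted, 0.03 m is 0.6, 0.02 m is 0.4.

Emit:
jog_arm:
  rows: "0.14,0.02,0.4,0,0 | 0,0,0.6,0,0 | 0,0,0.6,0,0 | 0,0,0.4,0,0 | 0,0,0,0,0 | 0,0,0,0,0"

```text
time_s: 2.7
position: [0.5561, 0.0217, 0.1344]
tool_rot: [[0.992, 0.125, 0.001], [0.125, -0.992, -0.0], [0.001, 0.0, -1.0]]
ft_force: [0.6, -0.3, -0.1]
grip_width: -0.0001
gripper_force: 0.0
```

```bash
python3 w.py
```

Run:
```python
from rig import *; import cv2,numpy as np
a=get_image("scene"); b=get_image("wrist"); np.savez("scene1.npz",**a)
c=cv2.resize(a["pixels"][180:310,235:395],(480,390),interpolation=2)
w=cv2.resize(b["pixels"],(300,225)); o=np.zeros((390,780,3),np.uint8); o[:,:480]=c; o[:225,480:]=w
cv2.imwrite("pics/s1.png",o[:,:,::-1])
```

```text
2.7 yaw 7.154690339038904 to go [-0.0007793  -0.00106225  0.02436765] pos [0.55606509 0.0216965  0.13436843] 0.022 [ 0.59004411 -0.26218588 -0.09945286] -7.091908096381316e-05
```

View pics/s1.png

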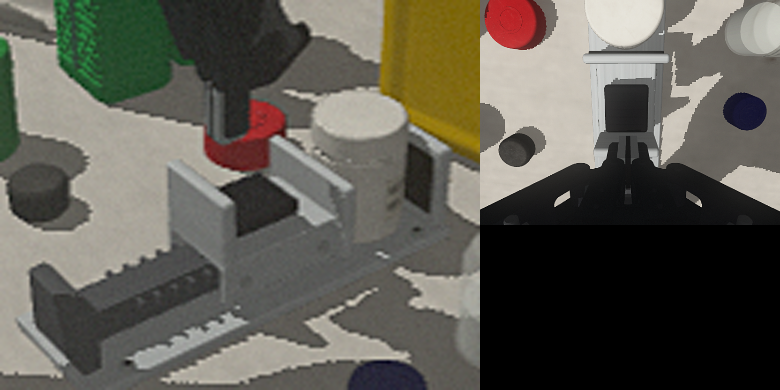

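The fingertip shows at crop (228,140), about scene pixel (311,227), centred above the paddle. I'll measure its depth in this scene image.

Run:
```python
from h import *
d=np.load("scene1.npz"); C=cloud(d); th=np.radians(7.1); ex=-np.array([np.cos(th),np.sin(th)]); ey=np.array([-ex[1],ex[0]]); O=np.array([.57,.025])
P=C.reshape(-1,3)[d["depth"].ravel()>0]; a=(P[:,:2]-O)@ex; b=(P[:,:2]-O)@ey
m=(abs(a-.014)<.035)&(abs(b)<.04)&(P[:,2]>.094)&(P[:,2]<.14)
for z in np.arange(.094,.14,.004):
    q=m&(P[:,2]>=z)&(P[:,2]<z+.004)
    if q.sum(): print(z.round(3),q.sum(),a[q].min().round(4),a[q].max().round(4),b[q].min().round(4),b[q].max().round(4))
print(proj(d,[.5561,.0217,.1124]))
```

```text
0.11 6 0.0022 0.0205 0.0074 0.0092
0.114 12 0.0063 0.0242 -0.0014 0.0104
0.118 17 0.0093 0.0248 -0.0026 0.0164
0.122 33 0.0066 0.0251 -0.0097 0.0175
0.126 28 0.0064 0.025 -0.0112 0.0174
0.13 28 0.0063 0.0251 -0.0015 0.0174
0.134 32 0.0066 0.0252 -0.0033 0.0171
0.138 18 0.0076 0.0249 -0.0041 0.0183
[[309.61212647 225.45057535]]
```

Converted, 0.015 m is 0.3, 0.004 m is 0.08.

Emit:
jog_arm:
  rows: "0,0,0.3,0,0 | 0,0,0.3,0,0 | 0,0,0.3,0,0 | 0,0,0,0,0 | 0,0,0.08,0,0 | 0,0,0,0,0"

```text
time_s: 3.4
position: [0.5561, 0.0221, 0.0851]
tool_rot: [[0.992, 0.124, 0.001], [0.124, -0.992, -0.0], [0.001, 0.0, -1.0]]
ft_force: [-0.4, -0.8, -0.2]
grip_width: -0.0
gripper_force: 0.0
```

```bash
python3 w.py
```

```text
3.4 yaw 7.129468981524919 to go [-0.00086174 -0.00060829 -0.02491665] pos [0.55613886 0.02214779 0.08508465] 0.022 [-0.3905744  -0.76382607 -0.18964101] -2.0215649767199937e-05
```

Emit:
jog_arm:
  rows: "0,0,0.04,0,0 | 0,0,0.04,0,0 | 0,0,0.04,0,0 | 0,0,0,0,0"

```text
time_s: 3.8
position: [0.5563, 0.0221, 0.0786]
tool_rot: [[0.992, 0.124, 0.001], [0.124, -0.992, -0.0], [0.001, 0.0, -1.0]]
ft_force: [1.7, 0.1, 4.5]
grip_width: 0.0003
gripper_force: 2.2
```

```bash
python3 w.py
```

```text
3.8 yaw 7.1199205778475 to go [-0.0009822  -0.00062283 -0.03138202] pos [0.55627338 0.02214817 0.0786196 ] 0.022 [1.72096022 0.07753652 4.51480838] 0.00027308191106656447
```

Contact: about 4.5 N at roughly 5 mm of press. I'll press on to the bottom.

Converted, 0.002 m is 0.04, 0.001 m is 0.02.

Emit:
jog_arm:
  rows: "0,0,0.04,0,0 | 0,0,0.02,0,0 | 0,0,0,0,0"

```text
time_s: 4.1
position: [0.5563, 0.0221, 0.076]
tool_rot: [[0.992, 0.124, 0.002], [0.124, -0.992, -0.0], [0.002, 0.0, -1.0]]
ft_force: [-0.2, 0.1, 8.2]
grip_width: 0.0001
gripper_force: 3.7
```

Emit:
jog_arm:
  rows: "0,0,0.02,0,0 | 0,0,0,0,0"

```text
time_s: 4.3
position: [0.5565, 0.0222, 0.0758]
tool_rot: [[0.992, 0.124, 0.003], [0.124, -0.992, -0.0], [0.003, 0.001, -1.0]]
ft_force: [-1.1, 0.4, 14.8]
grip_width: 0.0001
gripper_force: 7.5
```

Bottomed out at about 15 N. Now I'll push along tool -x, which is holder +x.

Converted, -0.005 m is -0.1, -0.003 m is -0.06.

Emit:
jog_arm:
  rows: "-0.06,0,0,0,0 | -0.1,0,0,0,0 | -0.1,0,0,0,0 | -0.1,0,0,0,0 | -0.1,0,0,0,0 | 0,0,0,0,0"

```text
time_s: 4.9
position: [0.5337, 0.0193, 0.0758]
tool_rot: [[0.992, 0.124, 0.004], [0.124, -0.992, -0.0], [0.004, 0.001, -1.0]]
ft_force: [-1.0, 1.4, 15.3]
grip_width: -0.0002
gripper_force: 7.4
```

```bash
python3 w.py
```

```text
4.9 yaw 7.123194417720599 to go [ 0.02182181 -0.00062243 -0.03409204] pos [0.53372319 0.01931122 0.07583216] 0.022 [-1.01205453  1.39990295 15.34749614] -0.0001748076860636761
```

Converted, -0.005 m is -0.1.

Emit:
jog_arm:
  rows: "-0.1,0,0,0,0 | -0.1,0,0,0,0 | -0.1,0,0,0,0 | -0.1,0,0,0,0 | -0.1,0,0,0,0 | -0.1,0,0,0,0 | 0,0,0,0,0"

```text
time_s: 5.6
position: [0.504, 0.0156, 0.0758]
tool_rot: [[0.992, 0.124, 0.004], [0.124, -0.992, -0.001], [0.004, 0.001, -1.0]]
ft_force: [-0.1, 1.6, 15.7]
grip_width: -0.0002
gripper_force: 8.0
```

```bash
python3 w.py
```

```text
5.6 yaw 7.1190912443127345 to go [ 0.0517867  -0.00065995 -0.03401493] pos [0.50399684 0.01555968 0.0757998 ] 0.022 [-0.05808684  1.60660643 15.70344373] -0.00015349566268710478
```

Converted, -0.005 m is -0.1, -0.004 m is -0.08.

Emit:
jog_arm:
  rows: "-0.1,0,0,0,0 | -0.1,0,0,0,0 | -0.1,0,0,0,0 | -0.1,0,0,0,0 | -0.08,0,0,0,0 | 0,0,0,0,0"

```text
time_s: 6.2
position: [0.4803, 0.0126, 0.0758]
tool_rot: [[0.992, 0.124, 0.004], [0.124, -0.992, -0.001], [0.004, 0.001, -1.0]]
ft_force: [-0.3, 1.9, 17.2]
grip_width: 0.0002
gripper_force: 8.5
```

Emit:
jog_arm:
  rows: "-0.06,0,0,0,0 | -0.04,0,0,0,0 | 0,0,0,0,0"

```text
time_s: 6.5
position: [0.4768, 0.0119, 0.0758]
tool_rot: [[0.992, 0.124, 0.007], [0.124, -0.992, -0.001], [0.007, 0.002, -1.0]]
ft_force: [6.4, 2.6, 13.2]
grip_width: 0.0002
gripper_force: 6.3
```

```bash
python3 w.py
```

```text
6.5 yaw 7.101352220794834 to go [ 0.07934893 -0.00095211 -0.03360701] pos [0.47679979 0.01187236 0.07583162] 0.022 [ 6.39746061  2.55192681 13.22022676] 0.00020299102358216313
```

Converted, -0.002 m is -0.04.

Emit:
jog_arm:
  rows: "-0.04,0,0,0,0 | -0.04,0,0,0,0 | 0,0,0,0,0"

```text
time_s: 6.8
position: [0.4754, 0.0115, 0.076]
tool_rot: [[0.992, 0.123, 0.013], [0.123, -0.992, -0.0], [0.013, 0.002, -1.0]]
ft_force: [18.0, 6.9, 4.1]
grip_width: 0.0002
gripper_force: 13.2
```

Emit:
jog_arm:
  rows: "-0.04,0,0,0,0 | 0,0,0,0,0"

```text
time_s: 7.0
position: [0.4753, 0.0114, 0.0761]
tool_rot: [[0.992, 0.122, 0.018], [0.122, -0.993, -0.0], [0.018, 0.002, -1.0]]
ft_force: [26.7, 11.4, -2.7]
grip_width: 0.0002
gripper_force: 18.5
```

```bash
python3 w.py
```

Run:
```python
from rig import *; import cv2
a=get_image("scene"); cv2.imwrite("pics/s2.png",cv2.resize(a["pixels"][180:310,235:395,::-1],(640,520),interpolation=2))
```

```text
7.0 yaw 7.020179312703747 to go [ 0.08125349 -0.00133031 -0.03250933] pos [0.47528918 0.01139985 0.07605654] 0.022 [26.70775554 11.40556137 -2.6525023 ] 0.00019098146895357924
```

View pics/s2.png

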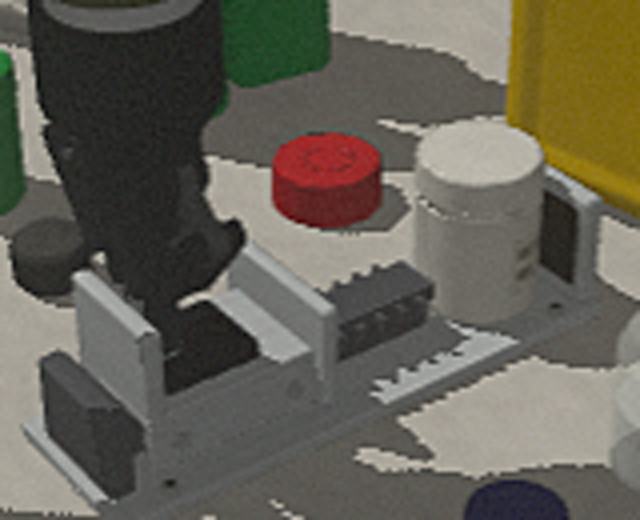

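The picture shows the jaw hard up against the end stop, with the finger on the paddle and at the lug and the jar still standing. I'll ease the side load a little, then lift straight up.

Converted, -0.004 m is -0.08, -0.003 m is -0.06.

Emit:
jog_arm:
  rows: "0.04,0,0,0,0 | 0.02,0,0,0,0 | 0,0,-0.06,0,0 | 0,0,-0.08,0,0 | 0,0,-0.08,0,0 | 0,0,0,0,0"

```text
time_s: 7.65
position: [0.4753, 0.0114, 0.0861]
tool_rot: [[0.992, 0.123, 0.01], [0.123, -0.992, -0.001], [0.01, 0.002, -1.0]]
ft_force: [15.7, 3.9, -1.7]
grip_width: -0.0005
gripper_force: 7.7
```

```bash
python3 w.py
```

```text
7.65 yaw 7.079211331557431 to go [ 0.0808991  -0.00126963 -0.02309524] pos [0.47527895 0.01140688 0.08613383] 0.022 [15.6517751   3.93117353 -1.69702869] -0.00045356646774103446
```

Emit:
jog_arm:
  rows: "0,0,-0.1,0,0 | 0,0,-0.2,0,0 | 0,0,-0.4,0,0 | 0,0,-0.6,0,0 | 0,0,-0.8,0,0 | 0,0,-0.8,0,0 | 0,0,0,0,0 | 0,0,0,0,0"

```text
time_s: 8.45
position: [0.4711, 0.0118, 0.2301]
tool_rot: [[0.992, 0.124, -0.0], [0.124, -0.992, 0.0], [-0.0, -0.0, -1.0]]
ft_force: [0.9, -0.4, -0.6]
grip_width: 0.0003
gripper_force: 0.0
```

```bash
python3 w.py
```

Run:
```python
from rig import *; import cv2,numpy as np
from h import *
c={n:get_image(n) for n in("scene","top")}
for n in c: np.savez(n+"2.npz",**c[n])
cv2.imwrite("pics/s3.png",np.hstack([cv2.resize(c["scene"]["pixels"][180:310,235:395],(480,390)),cv2.resize(c["top"]["pixels"][160:330,220:400],(318,390)[0:2])])[:,:,::-1])
th=np.radians(7.1); ex=-np.array([np.cos(th),np.sin(th)]); ey=np.array([-ex[1],ex[0]]); O=np.array([.57,.025])
for n in("top","scene"):
  for k in "02":
    d=np.load(n+k+".npz"); P=cloud(d)[d["depth"]>0]; I=d["pixels"][d["depth"]>0].max(1)
    a=(P[:,:2]-O)@ex; b=(P[:,:2]-O)@ey; z=P[:,2]; o=.08*(k=="2"); nr=abs(b)<.04
    for nm,m in(("lug",(abs(z-.088)<.004)&(abs(a-.034-o)<.02)),("plate",(abs(z-.07)<.003)&(abs(a+.049-o)<.015)),("paddle",(I<55)&(abs(z-.06)<.008)&(abs(a-o)<.02)&(abs(b)<.018)),("stop",(abs(z-.052)<.003)&(abs(a-.132)<.012)),("jar",(abs(z-.09)<.004)&(a<-.05)&(a>-.13))):
      m=m&nr
      if m.sum(): print(n,k,nm,m.sum(),np.percentile(a[m],[2,50,98]).round(4),np.median(b[m]).round(4),np.median(z[m]).round(4))
```

```text
8.45 yaw 7.126348966224922 to go [ 0.08474079 -0.00034494  0.12014141] pos [0.47113706 0.01179328 0.2301438 ] 0.022 [ 0.90903669 -0.36398682 -0.55077886] 0.0003043498249511603
top 0 lug 180 [0.0296 0.0346 0.0392] 0.0002 0.0873
top 0 plate 176 [-0.0626 -0.0512 -0.047 ] 0.0007 0.0693
top 0 paddle 393 [-0.0192  0.0002  0.0189] 0.0 0.0622
top 0 stop 216 [0.125  0.1315 0.1381] 0.0001 0.0517
top 0 jar 804 [-0.1185 -0.0905 -0.0633] -0.0014 0.0901
top 2 lug 192 [0.108  0.1129 0.1174] -0.001 0.0878
top 2 paddle 5 [0.0976 0.0995 0.0998] -0.016 0.0642
top 2 stop 199 [0.1249 0.1312 0.1381] 0.0029 0.0516
top 2 jar 679 [-0.1186 -0.094  -0.0696] 0.0009 0.09
scene 0 lug 129 [0.0279 0.0342 0.0375] 0.0058 0.0881
scene 0 plate 136 [-0.0636 -0.052  -0.0483] 0.002 0.07
scene 0 paddle 167 [-0.0197 -0.0059  0.0124] 0.0016 0.0629
scene 0 stop 178 [0.1245 0.1312 0.137 ] 0.0036 0.0521
scene 0 jar 464 [-0.1201 -0.0899 -0.0638] 0.0042 0.0909
scene 2 lug 146 [0.1069 0.1124 0.1161] 0.0054 0.088
scene 2 plate 132 [0.0215 0.0269 0.0304] 0.0028 0.0699
scene 2 paddle 196 [0.0604 0.0757 0.0933] 0.0027 0.0628
scene 2 stop 179 [0.124  0.1315 0.1369] 0.0049 0.0521
scene 2 jar 467 [-0.1198 -0.0902 -0.0637] 0.0042 0.0909
```

View pics/s3.png

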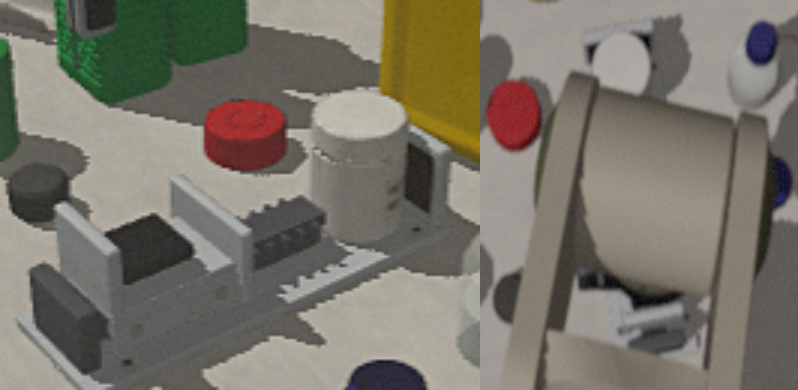

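The jaw is home: the lug sits 19 mm from the stop's centre, as the drawing gives for 80 mm travel. The paddle is up (z unchanged at 62.8 mm), the jar hasn't moved, and the arm is clear of everything.

```bash
python3 -c "
from rig import *
print(close_job())"
```

```text
the job is handed in; nothing more can be done
None
```

I pressed the paddle fully down, pushed the jaw home to the end stop and let the paddle spring up; the jar has not moved, I saw nothing around the holder disturbed, and the job was handed in after about 9 s of robot time.

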